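# Open the child-safe descaler bottle in its shelf holder

### The arm

A 6-joint arm with a two-finger parallel gripper is mounted at the origin on the work surface. World frame = base frame: x ahead of the robot, y to its left, z up, the work surface at z = 0. Lengths are in m, angles in rad, forces in N, time in s.
With the tool pointing down it reaches from about 0.425 to 0.95 m from the base axis. Payload 14.7 kg.
Tool frame: the origin (TCP) lies between the finger pads; the fingertips stand 19 mm ahead of it and the grasp point (between the pads) is the TCP; z points along the fingers, y is the line along which they close (so a half turn about z gives the same grasp; the last joint's range is limited). The gripper opens to 85 mm and grips with 20 to 120 N. Pads are 22 mm wide; open, the fingers measure 114 mm over their backs; the gripper's body (76 mm by 85 mm) begins 54 mm behind the grasp point. The pads swing forward as they close: fully open they stand 13 mm farther back than shut.
Start: joints at [-1.295, 0.48, 1.596, -0, 1.065, -0.047], TCP at [0.206, -0.616, 0.25] pointing down, gripper open.
Joint ranges: [-2.75, 2.75], [-0.82, 2.05], [0.23, 2.67], [-1.56, 4.7], [0.09, 2.69], [-2.92, 2.92]. Speed limits (rad/s): [1.89, 1.89, 2.39, 3.01, 3.01, 3.01].

### API

Orientations are given as a unit quaternion [x, y, z, w].
In Python, from workcell import sense, optics, robot gives the robot as it stands.
- The arm moves only by the shell command python3 -m inch 'ROWS' [FORCE]. ROWS is a JSON object of lists of equal length, an entry for each row: "travel": the shift along the tool's x, y, z scaled (see below), a list of three; "twist": the turn, a rotation vector about the tool's x, y, z scaled (see below), a list of three; "fingers": the opening, from 0 (shut) to 1 (fully open). A call has 1 to 10 rows; each row is the pose to reach, as a shift and turn from the pose commanded when the call began, along the tool's axes at that moment; what a row does not reach only later rows make up. The controller multiplies each number of a shift by 1 m and each number of a turn by 90 degrees. A row lasts 1/12 s, in which the tool goes at most 41.7 mm and 7.16 degrees, less where a joint would pass 70% of its speed; a pose out of reach is approached as far as the arm can. A call with a number of a shift or a turn outside -1 to 1 is refused whole. A call with a gripper value outside its range is refused whole. The fingers move at their own pace and stop on an object; FORCE is the grip in N (left out, the last holds). Time passes only in rows, so rows that repeat a pose let the fingers close. It gives the time, the measured TCP pose, the force and the opening at its end, in the units of the state.
- sense(): the state, without advancing time (a new reading comes with each control period).
- optics.snapshot(name): name is "scene" or "top" or "wrist"; returns (picture, depth): 384x512x3 uint8, red, green, blue; 384x512 float32, m along the optical axis (not along the pixel's ray), 0 where there is no reading.
- optics.camera_params(name): a dict with "fx", "fy", "cx", "cy" (pixels), "extrinsics" (4x4, takes a point from world to camera coordinates). Camera axes: x right, y down, z forward; pixel columns grow to the right and rows downward; lengths in m; the calibration is good to about 2 mm. A picture is of the moment at which its call begins: read the wrist's pose just before it. camera_params takes no time and is no camera call; for the wrist camera it gives the pose at the moment of the call.
- robot.sign_off(): hands the job in, once; it reports no verdict.
The state is a dict: "time_s": time; "joints": joint angles; "qvel": joint speeds; "joint_efforts": joint torques, N m; "tcp_pos": TCP position; "tcp_rot": TCP orientation; "ft_force": force on the tool from outside, world axes, zero at the start; "moment": the same for the moment, N m; "finger_gap": finger opening in m.
Only numpy, scipy, OpenCV 4.12 (cv2) and the standard library are available. Lean on these libraries where they do the work, as an engineer would, in place of code of your own. Each camera call takes 0.05 s, during which the arm holds its last target. There are 200 camera calls.

### The job

Stand the descaler bottle (red cap, blue label) upright in the grey holder on the narrow shelf, fully down in its tray, and only there open it so that the dosing pump can be fitted: press the child-safe cap down, twist it counter-clockwise (seen from above) while it is pressed until it is free, never forcing it against its catch, then lift it straight up off the neck. Finish while still holding the cap: grip it level, a few centimetres above the open neck, with the bottle left standing in the holder, and do not let go. Keep the bottle upright all the time and leave the cups, strainer, lunch box and pump where they are.

Things in the scene. Friction and masses are not known exactly. Their poses are not given: they have to be found in the camera images.
- bottle_mid (a point): Centre, half-way up the body, of the off-white oblong descaler bottle (loose, 0.3 to 0.6 kg) standing on the counter beside two green cups; which of three places it has changes. Body 60 mm deep along its x, 94 mm wide along y, 112 mm high: this point is 56 mm above its foot. z is up. It may be lifted by the body across the 60 mm side or by the locked cap.
- bottle_rim (a point): Centre of the open rim of the bottle's neck, 132 mm above the bottle's foot, hidden in the cap while closed. The neck is 34 mm across with three small lugs that lock the cap, and rises from the flat top of the body.
- cap_mid (a point): Centre, half-way up, of the round red ribbed cap (loose, 50 g): 53 mm across, 26 mm high, z up, its x along the bottle's x while locked. Closed, its lower edge is 120 mm and its top 146 mm above the bottle's foot, this point 77 mm above bottle_mid on the same axis. Pressed, it goes 6.5 mm down, so before pressing keep fingertips 8 mm above the top of the body (30 mm either side of the axis along x).
- cap_spring (a joint): How far the cap is pressed, m: 0 at rest (4 N), 0.0065 at the end (13 N). Unpressed it neither turns nor comes off. Hold it down at least 5 mm while turning it counter-clockwise seen from above; from 50 to 80 degrees (stop at 84) the lugs stand in gaps and it lifts straight off, clear of the neck once raised 12 mm.
- holder_seat (a point): Centre of the floor of the grey plastic bottle holder, a tray screwed to the narrow shelf, 74 mm above the counter. Pocket 67 mm along x, 101 mm along y (3.5 mm of play on each side of the bottle), walls 20 mm high, then a rim flaring outward at 45 degrees to 31 mm above this floor. The bottle stands in it with its x along the holder's x, either way round, its centre 56 mm above this point.
- shelf: Narrow raised shelf of plywood topped with white laminate, fixed: 130 mm deep (its x), 660 mm long (its y), top 70 mm above the counter; origin at the centre of its foot on the counter. The holder, the lunch box and the strainer are on it.
- cup_a: Green ceramic cup, 76 mm across, 85 mm high, loose on the counter; origin at the centre of its foot. Leave it alone.
- cup_b: The other green ceramic cup, of the same size, loose on the counter; origin at the centre of its foot. Leave it alone.
- strainer: Stainless steel strainer, a bowl 120 mm across and 58 mm high lying rim down on the shelf about 240 mm to one side of its middle, with an 80 mm handle away from the robot; origin at the centre of its underside. Leave it alone.
- lunch_box: Closed plastic lunch box, blue with a white snap lid, 106 x 154 x 56 mm (x, y, z), on the shelf about 240 mm to the other side of its middle; origin at the centre of its underside. Leave it alone.
- pump: White and blue dosing pump lying on the counter to the left, some 170 mm long and 53 mm high; origin under its collar. Leave it alone.
Mind the look-alikes: they are no part of the job. There is more than one size of the part that bears cap_mid; the job needs the smallest.

How it is judged:
On the way, in this order (a step that is already met when the one before it is completed fails the run):
1. the closed bottle stands upright, fully down in the holder (x of bottle_mid in the frame of holder_seat between -0.008 and 0.008 m and y of bottle_mid in the frame of holder_seat between -0.008 and 0.008 m and z of bottle_mid in the frame of holder_seat between 0.052 and 0.06 m and angle between bottle_mid's own z axis and vertical below 0.06 rad and z of cap_mid in the frame of bottle_mid between 0.0685 and 0.081 m and angle between the x axis of cap_mid and the x axis of bottle_mid, either way round below 0.3 rad), for 0.2 s.
2. in the holder, the cap is pressed down against its spring and turned past the catch (x of bottle_mid in the frame of holder_seat between -0.008 and 0.008 m and y of bottle_mid in the frame of holder_seat between -0.008 and 0.008 m and z of bottle_mid in the frame of holder_seat between 0.052 and 0.06 m and angle between bottle_mid's own z axis and vertical below 0.06 rad and z of cap_mid in the frame of bottle_mid below 0.0737 m and angle between the x axis of cap_mid and the x axis of bottle_mid, either way round above 0.45 rad), for 0.05 s.
At the end, for the whole second after the job is handed in: Bottle still, in the holder: within 8 mm of the pocket's centre along x and y, fully down within 4 mm, tilt under 0.06 rad. Cap gripped (over 2 N), still, level within 0.25 rad, not touching the bottle, 27 to 127 mm above its closed place, within 35 mm sideways of the bottle's axis (x of bottle_mid in the frame of holder_seat between -0.008 and 0.008 m and y of bottle_mid in the frame of holder_seat between -0.008 and 0.008 m and z of bottle_mid in the frame of holder_seat between 0.052 and 0.06 m and angle between bottle_mid's own z axis and vertical below 0.06 rad and z of cap_mid in the frame of bottle_mid between 0.104 and 0.204 m and horizontal distance between cap_mid and bottle_mid below 0.035 m and angle between cap_mid's own z axis and vertical below 0.25 rad and contact force between the fingers and cap above 2 N and contact force between cap and bottle below 0.05 N and linear speed of each of cap, bottle below 0.03 m/s); the arm keeps its last pose, push and grip.
It fails at once if the cap is wrenched hard against its catch or end stop instead of being pressed clear of it (contact force between cap and bottle above 80 N).
It fails at once if the bottle is opened while it is not in the holder (z of cap_mid in the frame of bottle_mid above 0.087 m and (horizontal distance between bottle_mid and holder_seat above 0.02 m or z of bottle_mid in the frame of holder_seat above 0.071 m)).
It fails at once if the bottle is tipped more than about 30 degrees (angle between bottle_mid's own z axis and vertical above 0.52 rad).
It fails at once if a cup, the strainer, the lunch box or the pump is pushed away by more than 20 mm (distance of any of cup_a, cup_b, strainer, lunch_box, pump from where it was at the start of the episode above 0.02 m).
It also fails if it takes over 50 s, if anything falls off the work surface, if the arm or the gripper's body presses on something with over 40 N, if the wrist force passes 120 N, or if a joint passes its speed limit or range.

## Working session

There is one attempt and no reset: what is moved stays moved. The work goes in short steps, Python scripts to look and compute and a shell command to move; the robot and the scene stay as the last step left them, time stands still between calls to the robot, and variables do not carry over. Pictures are saved under pics/ and viewed, on a budget of 10 in all, crops included, one or two more only if the job needs it, and the job is handed in when it is done.

```bash
mkdir -p pics; ls; python3 - <<'E'
from workcell import sense, optics
import numpy as np,cv2
s=sense();print({k:np.round(v,3).tolist() for k,v in s.items()})
for n in("scene","top"):
    p,d=optics.snapshot(n);c=optics.camera_params(n)
    np.savez(f"{n}.npz",p=p,d=d,E=c["extrinsics"],K=[c[k] for k in("fx","fy","cx","cy")])
    cv2.imwrite(f"pics/{n}.png",p[...,::-1]);print(n,c)
E
```

```text
pics
{'time_s': 0.0, 'joints': [-1.295, 0.481, 1.597, 0.0, 1.065, -0.047], 'qvel': [-0.002, 0.001, 0.0, -0.0, -0.001, -0.001], 'joint_efforts': [-0.0, -95.067, -43.018, -0.0, 0.012, -0.0], 'tcp_pos': [0.206, -0.616, 0.25], 'tcp_rot': [0.987, 0.161, -0.0, -0.001], 'ft_force': [0.503, 0.229, 0.538], 'moment': [-0.018, 0.016, 0.01], 'finger_gap': 0.085}
scene {'fx': 499.1297279209401, 'fy': 499.1297279209401, 'cx': 257.8820433107606, 'cy': 187.58211192954911, 'extrinsics': array([[ 0.87393136,  0.48592309, -0.01107835, -0.49523533],
       [ 0.384055  , -0.70433277, -0.59700679, -0.04752073],
       [-0.29790223,  0.51748826, -0.80215969,  1.51960122],
       [ 0.        ,  0.        ,  0.        ,  1.        ]])}
top {'fx': 385.1615064156891, 'fy': 385.1615064156891, 'cx': 258.98274927028467, 'cy': 193.91552263612365, 'extrinsics': array([[-0.02713862, -0.99962642,  0.00324394,  0.13826987],
       [-0.99288895,  0.02657915, -0.11603918,  0.50408688],
       [ 0.11590961, -0.00637002, -0.99323934,  1.05586165],
       [ 0.        ,  0.        ,  0.        ,  1.        ]])}
```

View pics/scene.png

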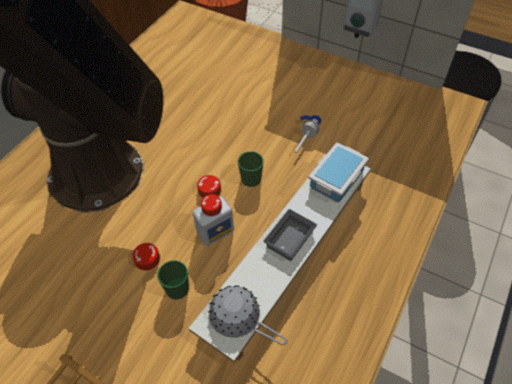

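View pics/top.png

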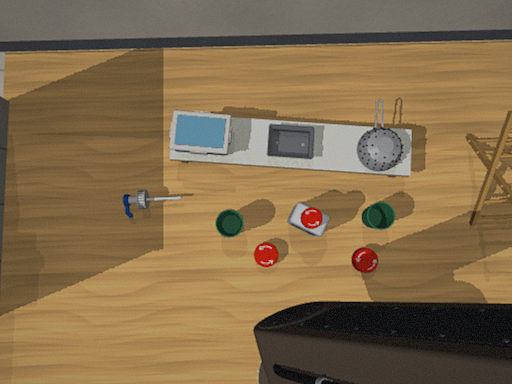

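The scene view shows the capped bottle at (212,220) between two cups, the loose red caps at (146,256) and (208,186), and the holder at (290,234). In the top view the bottle cap is at (311,216), the holder at (291,141), the cups at (229,223) and (378,216), and the decoy caps at (266,254) and (365,260).

```bash
cat > h.py <<'E'
import numpy as np,cv2
from workcell import sense,optics
from scipy.spatial.transform import Rotation as R
def load(n):
    f=np.load(n+".npz");return f["p"],f["d"],f["E"],f["K"]
def cloud(d,E,K):
    v,u=np.mgrid[:d.shape[0],:d.shape[1]]
    P=np.stack([(u-K[2])/K[0]*d,(v-K[3])/K[1]*d,d],-1)
    return (P-E[:3,3])@E[:3,:3]
def ray(u,v,z,E,K):
    C=-E[:3,:3].T@E[:3,3]; r=np.array([(u-K[2])/K[0],(v-K[3])/K[1],1])@E[:3,:3]
    return C+r*(z-C[2])/r[2]
def rect(pts):
    (c,s,a)=cv2.minAreaRect((pts*1000).astype(np.float32)); return np.round(c,1),np.round(s,1),round(a,1)
E
python3 - <<'E'
from h import *
p,d,E,K=load("top");W=cloud(d,E,K)
hsv=cv2.cvtColor(p,cv2.COLOR_RGB2HSV);H,S,V=[hsv[...,i].astype(int) for i in range(3)]
red=((H<8)|(H>172))&(S>150)&(V>90)&(d>0)
n,l,st,c=cv2.connectedComponentsWithStats(red.astype(np.uint8))
for i in range(1,n):
    if st[i,4]>80: print("red",c[i],st[i],np.round(np.median(W[l==i],0),3), "ray146",np.round(ray(*c[i],.146,E,K),3),"ext",np.ptp(W[l==i],0).round(3))
v,u=np.mgrid[:384,:512]
roi=(abs(u-310)<32)&(abs(v-218)<26)&(d>0)
m=roi&(abs(W[...,2]-.112)<.008)
def biggest(m):
    n,l,st,c=cv2.connectedComponentsWithStats(m.astype(np.uint8));i=1+st[1:,4].argmax();return l==i
m=biggest(m);print("body",m.sum(),rect(W[m][:,:2]),np.median(W[m][:,2]))
roi=(abs(u-291)<32)&(abs(v-141)<26)&(d>0)
m=biggest(roi&(abs(W[...,2]-.1)<.012)&(V<130));print("holder rim",m.sum(),rect(W[m][:,:2]))
m=biggest(roi&(V<120)&(S<60))
r=cv2.minAreaRect(np.argwhere(m)[:,::-1].astype(np.float32));print("img",r,ray(*r[0],.105,E,K))
q=np.array([ray(*x,.105,E,K)[:2] for x in cv2.boxPoints(r)]);print(q.round(4).tolist())
m=biggest((abs(W[...,2]-.07)<.006)&(u>160)&(u<420)&(v>100)&(v<185)&(d>0));print("shelf",m.sum(),rect(W[m][:,:2]))
for k,(a,b) in dict(cupL=(229,223),cupR=(378,216)).items(): print(k,ray(a,b,.085,E,K).round(3))
# floor depths of holder
for a in[(291,141),(280,139),(300,143)]: print(W[a[1],a[0]].round(3))
# fine labels
img=cv2.resize(p[185:250,270:350],None,fx=8,fy=8,interpolation=cv2.INTER_CUBIC);cv2.imwrite("pics/crop.png",img[...,::-1])
E
```

```text
red [311.04270463 217.65124555] [301 208  21  20 281] [ 0.431 -0.003  0.147] ray146 [ 0.431 -0.003  0.146] ext [0.048 0.056 0.042]
red [265.76902887 254.41732283] [254 242  24  25 381] [0.339 0.11  0.034] ray146 [0.343 0.113 0.146] ext [0.066 0.065 0.041]
red [364.87286064 259.74572127] [352 248  26  25 409] [ 0.318 -0.163  0.034] ray146 [ 0.324 -0.131  0.146] ext [0.068 0.078 0.043]
body 430 (array([431.9,  -2.9]), array([92.8, 59.8]), 61.6) 0.11145659900797278
holder rim 578 (array([640.5,  37.6]), array([120.7,  89.9]), 84.8)
img ((290.9111633300781, 140.74365234375), (46.23933410644531, 32.55990219116211), 4.085616588592529) [0.63896858 0.03628132 0.105     ]
[[0.6011, 0.1019], [0.6895, 0.0931], [0.6772, -0.03], [0.589, -0.0199]]
shelf 5875 (array([640.2,  34.4]), array([662. , 132.2]), 84.5)
cupL [0.426 0.206 0.085]
cupR [ 0.434 -0.189  0.085]
[0.646 0.033 0.076]
[0.652 0.063 0.075]
[0.64  0.009 0.075]
```

View pics/crop.png

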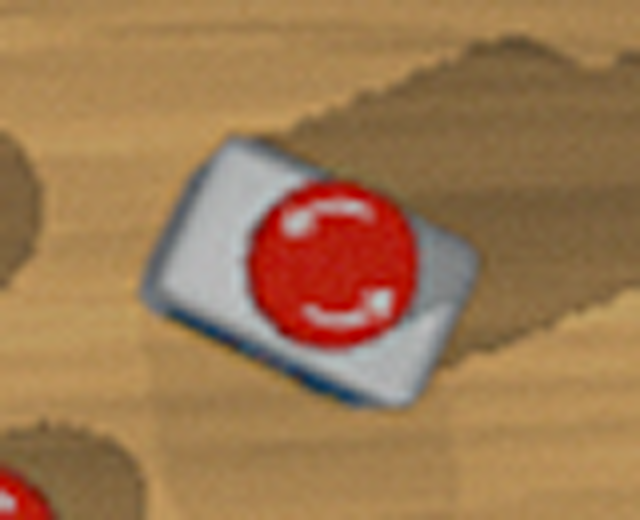

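The enlarged crop confirms that the bottle's long side runs from upper left to lower right, with the cap in its middle. The bottle is at (0.432, -0.003), with its long axis at 61.6°. The holder is at (0.640, 0.037), with its long axis at about 84.7°.

```bash
cat >> h.py <<'E'
def plan(xyz,yaw):  # yaw = world angle of tool x, tool pointing down
    s=sense();r=R.from_quat(s["tcp_rot"])
    t=r.inv().apply(np.array(xyz)-s["tcp_pos"])
    a=np.deg2rad(yaw);x=[np.cos(a),np.sin(a),0];y=[np.sin(a),-np.cos(a),0]
    w=(r.inv()*R.from_matrix(np.array([x,y,[0,0,-1]]).T)).as_rotvec()/(np.pi/2)
    print("travel",t.round(4).tolist(),"twist",w.round(4).tolist())
def st():
    s=sense();r=R.from_quat(s["tcp_rot"]).as_matrix()
    print(round(s["time_s"],2),"tcp",np.round(s["tcp_pos"],4),"yaw",np.degrees(np.arctan2(r[1,0],r[0,0])).round(2),"z",r[:,2].round(3),"F",np.round(s["ft_force"],1),"M",np.round(s["moment"],2),"gap",round(float(s["finger_gap"]),4),"j6",round(s["joints"][5],2))
E
python3 -c "
from h import *
plan([.46,-.25,.25],40);plan([.4315,-.003,.25],61.6)"
```

```text
travel [0.3569, -0.2667, 0.0] twist [-0.0007, -0.0002, -0.239]
travel [0.4082, -0.5099, 0.0003] twist [-0.0007, -0.0003, -0.479]
```

```bash
python3 -m inch '{"travel":[[0.357,-0.267,0],[0.357,-0.267,0],[0.357,-0.267,0],[0.357,-0.267,0],[0.357,-0.267,0],[0.357,-0.267,0],[0.357,-0.267,0],[0.357,-0.267,0],[0.357,-0.267,0],[0.357,-0.267,0]],"twist":[[0,0,-0.24],[0,0,-0.24],[0,0,-0.24],[0,0,-0.24],[0,0,-0.24],[0,0,-0.24],[0,0,-0.24],[0,0,-0.24],[0,0,-0.24],[0,0,-0.24]],"fingers":[1,1,1,1,1,1,1,1,1,1]}' 60; python3 -c "
from h import *
st();plan([.4315,-.003,.25],61.6)"
```

```text
time_s: 0.93
tcp_pos: [0.4441, -0.272, 0.2503]
tcp_rot: [0.939, 0.343, -0.0, -0.0]
ft_force: [1.2, -0.9, 0.0]
finger_gap: 0.085
0.93 tcp [ 0.4441 -0.272   0.2503] yaw 40.09 z [-0.  0. -1.] F [ 1.2 -0.9  0. ] M [-0.09 -0.05 -0.  ] gap 0.085 j6 0.26
travel [0.1636, -0.2139, 0.0003] twist [-0.0001, 0.0, -0.2391]
```

```bash
python3 -m inch '{"travel":[[0.164,-0.214,0],[0.164,-0.214,0],[0.164,-0.214,0],[0.164,-0.214,0],[0.164,-0.214,0],[0.164,-0.214,0],[0.164,-0.214,0],[0.164,-0.214,0],[0.164,-0.214,0],[0.164,-0.214,0]],"twist":[[0,0,-0.24],[0,0,-0.24],[0,0,-0.24],[0,0,-0.24],[0,0,-0.24],[0,0,-0.24],[0,0,-0.24],[0,0,-0.24],[0,0,-0.24],[0,0,-0.24]],"fingers":[1,1,1,1,1,1,1,1,1,1]}'; python3 - <<'E'
from h import *
st();plan([.4315,-.003,.2],61.6)
p,d=optics.snapshot("wrist");c=optics.camera_params("wrist");E=c["extrinsics"];K=[c[k] for k in("fx","fy","cx","cy")]
cv2.imwrite("pics/w1.png",p[...,::-1])
W=cloud(d,E,K);m=(d>0)&(abs(W[...,2]-.112)<.006)&(np.hypot(W[...,0]-.432,W[...,1]+.003)<.075)
print("body",m.sum(),rect(W[m][:,:2]),np.median(W[m][:,2]))
hsv=cv2.cvtColor(p,cv2.COLOR_RGB2HSV);H,S,V=[hsv[...,i].astype(int) for i in range(3)]
m=((H<8)|(H>172))&(S>150)&(abs(W[...,2]-.146)<.005)
print("cap",m.sum(),rect(W[m][:,:2]))
E
```

```text
time_s: 1.77
tcp_pos: [0.4312, -0.0049, 0.2503]
tcp_rot: [0.858, 0.513, -0.0, 0.0]
ft_force: [1.1, -0.5, 0.0]
finger_gap: 0.0854
1.77 tcp [ 0.4312 -0.0049  0.2503] yaw 61.73 z [-0. -0. -1.] F [ 1.1 -0.5  0. ] M [-0.03 -0.01 -0.02] gap 0.0854 j6 0.41
travel [0.0018, -0.0006, 0.0503] twist [0.0, 0.0001, 0.0014]
body 2753 (array([433.4,  -4.4]), array([90.8, 57.9]), 62.2) 0.11134203452158627
cap 3198 (array([433.3,  -4.4]), array([52.7, 52.3]), 23.3)
```

View pics/w1.png

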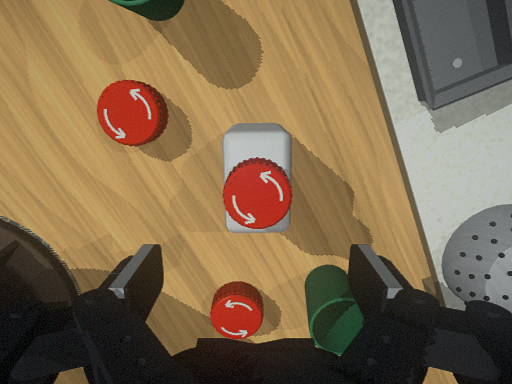

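The wrist view shows the bottle centred at (257,180) and aligned with the jaws. Its cap is at (257,193) and measures 53 mm, which is the right size. The decoys at (132,112) and (237,308) stand clear of it. Next I descend and grip the body.

```bash
python3 -m inch '{"travel":[[0.001,0.002,0.03],[0.001,0.002,0.06],[0.001,0.002,0.09],[0.001,0.002,0.12],[0.001,0.002,0.14],[0.001,0.002,0.152],[0.001,0.002,0.152],[0.001,0.002,0.152]],"twist":[[0,0,-0.004],[0,0,-0.004],[0,0,-0.004],[0,0,-0.004],[0,0,-0.004],[0,0,-0.004],[0,0,-0.004],[0,0,-0.004]],"fingers":[1,1,1,1,1,1,1,1]}' 60; python3 -c "
from h import *
st();plan([.4333,-.0044,.098],62)"
```

```text
time_s: 2.48
tcp_pos: [0.4331, -0.0055, 0.0979]
tcp_rot: [0.857, 0.515, -0.001, -0.0]
ft_force: [-0.7, 0.1, 0.5]
finger_gap: 0.0849
2.48 tcp [ 0.4331 -0.0055  0.0979] yaw 61.96 z [-0.002  0.    -1.   ] F [-0.7  0.1  0.5] M [ 0.05 -0.02  0.03] gap 0.0849 j6 0.41
travel [0.0011, -0.0003, -0.0001] twist [-0.001, 0.0004, -0.0004]
```

Next I close on the body, then lift.

```bash
python3 -m inch '{"travel":[[0,0,0],[0,0,0],[0,0,0],[0,0,0],[0,0,0],[0,0,0],[0,0,0],[0,0,0]],"twist":[[0,0,0],[0,0,0],[0,0,0],[0,0,0],[0,0,0],[0,0,0],[0,0,0],[0,0,0]],"fingers":[0.5,0.5,0.5,0.5,0.5,0.5,0.5,0.5]}' 60; python3 -c "
from h import *
st()"; python3 -m inch '{"travel":[[0,0,-0.02],[0,0,-0.05],[0,0,-0.08],[0,0,-0.11],[0,0,-0.14],[0,0,-0.16],[0,0,-0.16],[0,0,-0.16]],"twist":[[0,0,0],[0,0,0],[0,0,0],[0,0,0],[0,0,0],[0,0,0],[0,0,0],[0,0,0]],"fingers":[0.5,0.5,0.5,0.5,0.5,0.5,0.5,0.5]}'; python3 -c "
from h import *
st();plan([.640,.0365,.258],84.7)"
```

```text
time_s: 3.15
tcp_pos: [0.4339, -0.0049, 0.0995]
tcp_rot: [0.857, 0.515, 0.001, 0.001]
ft_force: [-2.0, -3.0, 9.5]
finger_gap: 0.0594
3.15 tcp [ 0.4339 -0.0049  0.0995] yaw 62.05 z [ 0.002 -0.    -1.   ] F [-2.  -3.   9.5] M [-0.35  0.57 -0.04] gap 0.0594 j6 0.41
time_s: 3.82
tcp_pos: [0.4337, -0.0047, 0.2593]
tcp_rot: [0.857, 0.515, 0.001, 0.001]
ft_force: [-0.2, -0.2, -5.2]
finger_gap: 0.0593
3.82 tcp [ 0.4337 -0.0047  0.2593] yaw 62.05 z [ 0.003 -0.    -1.   ] F [-0.2 -0.2 -5.2] M [0.04 0.06 0.05] gap 0.0593 j6 0.41
travel [0.1331, 0.1629, 0.002] twist [0.002, -0.0004, -0.2516]
```

```bash
python3 -m inch '{"travel":[[0.013,0.016,0],[0.033,0.041,0],[0.053,0.065,0],[0.073,0.09,0],[0.093,0.114,0],[0.113,0.138,0],[0.126,0.155,0],[0.133,0.163,0],[0.133,0.163,0],[0.133,0.163,0]],"twist":[[0,0,-0.025],[0,0,-0.063],[0,0,-0.1],[0,0,-0.138],[0,0,-0.176],[0,0,-0.214],[0,0,-0.24],[0,0,-0.252],[0,0,-0.252],[0,0,-0.252]],"fingers":[0.5,0.5,0.5,0.5,0.5,0.5,0.5,0.5,0.5,0.5]}'; python3 - <<'E'
from h import *
st()
p,d=optics.snapshot("top");E,K=load("top")[2:]
W=cloud(d,E,K);hsv=cv2.cvtColor(p,cv2.COLOR_RGB2HSV);H,S,V=[hsv[...,i].astype(int) for i in range(3)]
cv2.imwrite("pics/t2.png",p[...,::-1])
p,d=optics.snapshot("wrist");c=optics.camera_params("wrist");E=c["extrinsics"];K=[c[k] for k in("fx","fy","cx","cy")]
cv2.imwrite("pics/w2.png",p[...,::-1])
np.savez("w2.npz",p=p,d=d,E=E,K=K)
W=cloud(d,E,K)
m=(d>0)&(np.hypot(W[...,0]-.64,W[...,1]-.037)<.09)
print(np.histogram(W[m][:,2],np.arange(.06,.34,.01)))
E
```

```text
time_s: 4.65
tcp_pos: [0.6387, 0.0365, 0.2559]
tcp_rot: [0.739, 0.674, -0.001, -0.001]
ft_force: [-0.5, -0.9, -5.8]
finger_gap: 0.0586
4.65 tcp [0.6387 0.0365 0.2559] yaw 84.72 z [-0.003 -0.    -1.   ] F [-0.5 -0.9 -5.8] M [ 0.03  0.01 -0.02] gap 0.0586 j6 0.1
(array([  507,  5220,    37,   881,   994,     0,     0,     0,     0,
           0,    69,   150,   163,   174,   217,   260,   320,   381,
         504,  1004, 10816,  2745,  3237, 12145, 13928, 10254,  8105,
        1417]), array([0.06, 0.07, 0.08, 0.09, 0.1 , 0.11, 0.12, 0.13, 0.14, 0.15, 0.16,
       0.17, 0.18, 0.19, 0.2 , 0.21, 0.22, 0.23, 0.24, 0.25, 0.26, 0.27,
       0.28, 0.29, 0.3 , 0.31, 0.32, 0.33, 0.34]))
```

View pics/w2.png

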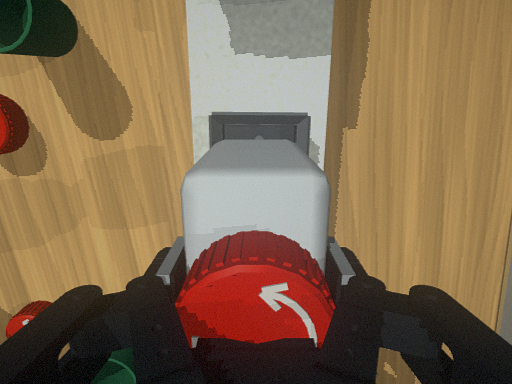

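The wrist view shows the bottle held straight, with its body top edge around (255,145) and the holder's far rim behind it at (260,115), roughly aligned. I'll measure the offset between them.

```bash
python3 - <<'E'
from h import *
p,d,E,K=load("w2");W=cloud(d,E,K)
hsv=cv2.cvtColor(p,cv2.COLOR_RGB2HSV);H,S,V=[hsv[...,i].astype(int) for i in range(3)]
near=(d>0)&(np.hypot(W[...,0]-.64,W[...,1]-.037)<.1)
v,u=np.mgrid[:384,:512]
red=((H<8)|(H>172))&(S>150)&near
print("capz pct",np.percentile(W[red][:,2],[1,50,90,99]).round(4))
b=near&(S<40)&(V>120)&(W[...,2]>.2)&(v<290)
zt=np.percentile(W[b][:,2],95);print("body top z",zt, np.linalg.lstsq(np.c_[W[b&(W[...,2]>zt-.004)][:,:2],np.ones((b&(W[...,2]>zt-.004)).sum())],W[b&(W[...,2]>zt-.004)][:,2],rcond=None)[0])
h=near&(W[...,2]>.085)&(W[...,2]<.11)
ax=np.deg2rad(84.7);ex=np.array([np.sin(ax),-np.cos(ax)]);ey=np.array([np.cos(ax),np.sin(ax)])
def loc(m): q=W[m][:,:2]-[.64,.037];return q@ex,q@ey
x,y=loc(b&(W[...,2]>.16))
print("bottle x",np.percentile(x,[.5,99.5]).round(4),"y max",np.percentile(y,99.5).round(4))
for lo in np.arange(-.02,.06,.01):
    s=(y>lo)&(y<lo+.01)
    if s.sum()>30: print(" y",lo.round(3),np.percentile(x[s],[1,99]).round(4))
x,y=loc(h);print("holder x",np.percentile(x,[.5,99.5]).round(4),"ymax",np.percentile(y,99.5).round(4), "tilt of far edge:")
t=y>.055
for lo in np.arange(-.04,.04,.015):
    s=(x>lo)&(x<lo+.015)
    if s.any(): print(lo.round(3),np.percentile(y[s],99).round(4))
# holder in top image of start, all from cloud
p,d,E,K=load("top");W=cloud(d,E,K)
hh=(d>0)&(W[...,2]>.095)&(W[...,2]<.112)&(abs(W[...,0]-.64)<.07)&(abs(W[...,1]-.037)<.08);print("rim",hh.sum(),rect(W[hh][:,:2]))
E
```

```text
capz pct [0.2782 0.3003 0.3014 0.3205]
body top z 0.2703717240353702 [-0.00111175 -0.13794951  0.27945485]
bottle x [-0.0308  0.026 ] y max 0.0458
 y 0.0 [-0.0361  0.0331]
 y 0.01 [-0.0306  0.0258]
 y 0.02 [-0.0298  0.0253]
 y 0.03 [-0.0297  0.0252]
 y 0.04 [-0.0281  0.0236]
holder x [-0.0425  0.0458] ymax 0.0613 tilt of far edge:
-0.04 0.0613
-0.025 0.0613
-0.01 0.0613
0.005 0.0613
0.02 0.0613
0.035 0.0612
rim 518 (array([640.6,  38.8]), array([123.2,  89.9]), 84.8)
```

```bash
python3 - <<'E'
from h import *
p,d,E,K=load("w2");W=cloud(d,E,K)
hsv=cv2.cvtColor(p,cv2.COLOR_RGB2HSV);H,S,V=[hsv[...,i].astype(int) for i in range(3)]
v,u=np.mgrid[:384,:512]
def fit(m):
    P=W[m]
    for _ in range(4):
        c,*_=np.linalg.lstsq(np.c_[P[:,:2]-[.64,.037],np.ones(len(P))],P[:,2],rcond=None)
        e=P[:,2]-np.c_[P[:,:2]-[.64,.037],np.ones(len(P))]@c;P=P[abs(e)<max(.0007,1.5*e.std())]
    print(len(P),c.round(4),e.std().round(5))
red=((H<8)|(H>172))&(S>150)&(d>0)&(v>270)&(v<335)&(u>200)&(u<305); fit(red)
fit((d>0)&(v>180)&(v<225)&(u>205)&(u<305))
for r in(150,165,180,200,220,280,300,330): print(r,W[r,255].round(4))
E
```

```text
4544 [ 0.0166 -0.0065  0.3008] 0.00036
2871 [-0.0095 -0.0766  0.2719] 0.00038
150 [0.6425 0.0827 0.2179]
165 [0.6426 0.0826 0.2579]
180 [0.6422 0.0786 0.2666]
200 [0.6416 0.0718 0.2699]
220 [0.6409 0.064  0.2699]
280 [0.6403 0.0571 0.3003]
300 [0.6397 0.0505 0.3005]
330 [0.6388 0.0404 0.301 ]
```

The bottle is level. The palm is pressing its cap about 3.5 mm, which is harmless. It needs to shift 3.5 mm along holder x, then go down.

```bash
python3 -m inch '{"travel":[[0,0.0035,0.015],[0,0.0035,0.03],[0,0.0035,0.04],[0,0.0035,0.05],[0,0.0035,0.058],[0,0.0035,0.066],[0,0.0035,0.073],[0,0.0035,0.08],[0,0.0035,0.08]],"twist":[[0,0,0],[0,0,0],[0,0,0],[0,0,0],[0,0,0],[0,0,0],[0,0,0],[0,0,0],[0,0,0]],"fingers":[0.5,0.5,0.5,0.5,0.5,0.5,0.5,0.5,0.5]}'; python3 -c "
from h import *
st()"
```

```text
time_s: 5.5
tcp_pos: [0.6425, 0.0361, 0.1769]
tcp_rot: [0.739, 0.674, -0.001, -0.001]
ft_force: [0.3, -0.6, -5.8]
finger_gap: 0.059
5.5 tcp [0.6425 0.0361 0.1769] yaw 84.73 z [-0.002 -0.    -1.   ] F [ 0.3 -0.6 -5.8] M [ 0.01  0.06 -0.  ] gap 0.059 j6 0.1
```

```bash
python3 -m inch '{"travel":[[0,0,0.002],[0,0,0.004],[0,0,0.005],[0,0,0.005]],"twist":[[0,0,0],[0,0,0],[0,0,0],[0,0,0]],"fingers":[0.5,0.5,0.5,0.5]}'; python3 -c "
from h import *
st()"
```

```text
time_s: 5.83
tcp_pos: [0.6434, 0.0361, 0.1737]
tcp_rot: [0.739, 0.674, 0.0, 0.0]
ft_force: [-1.4, -0.2, -3.9]
finger_gap: 0.0591
5.83 tcp [0.6434 0.0361 0.1737] yaw 84.74 z [ 0.001 -0.    -1.   ] F [-1.4 -0.2 -3.9] M [-0.01 -0.01 -0.02] gap 0.0591 j6 0.1
```

```bash
python3 -m inch '{"travel":[[0,0,0.002],[0,0,0.002],[0,0,0.002],[0,0,0.002],[0,0,0.002],[0,0,0.002]],"twist":[[0,0,0],[0,0,0],[0,0,0],[0,0,0],[0,0,0],[0,0,0]],"fingers":[0.5,0.5,0.8,1,1,1]}'; python3 -c "
from h import *
st()"; python3 -m inch '{"travel":[[0,0,-0.02],[0,0,-0.05],[0,0,-0.09],[0,0,-0.12],[0,0,-0.13],[0,0,-0.13],[0,0,-0.13]],"twist":[[0,0,0],[0,0,0],[0,0,0],[0,0,0],[0,0,0],[0,0,0],[0,0,0]],"fingers":[1,1,1,1,1,1,1]}'; python3 - <<'E'
from h import *
st()
p,d=optics.snapshot("wrist");c=optics.camera_params("wrist");E=c["extrinsics"];K=[c[k] for k in("fx","fy","cx","cy")]
cv2.imwrite("pics/w3.png",p[...,::-1])
W=cloud(d,E,K)
near=(d>0)&(np.hypot(W[...,0]-.642,W[...,1]-.037)<.08)
m=near&(abs(W[...,2]-.186)<.006);print("body",m.sum(),rect(W[m][:,:2]),np.median(W[m][:,2]))
hsv=cv2.cvtColor(p,cv2.COLOR_RGB2HSV);H,S,V=[hsv[...,i].astype(int) for i in range(3)]
m=near&((H<8)|(H>172))&(S>150);zt=np.percentile(W[m][:,2],80);m&=abs(W[...,2]-zt)<.004
print("cap",m.sum(),rect(W[m][:,:2]),np.median(W[m][:,2]))
m=near&(W[...,2]>.095)&(W[...,2]<.11)&(V<130);print("rim",m.sum(),rect(W[m][:,:2]))
E
```

```text
time_s: 6.33
tcp_pos: [0.6434, 0.0361, 0.1715]
tcp_rot: [0.739, 0.674, 0.0, 0.0]
ft_force: [0.2, -0.3, -0.4]
finger_gap: 0.0855
6.33 tcp [0.6434 0.0361 0.1715] yaw 84.74 z [ 0.  0. -1.] F [ 0.2 -0.3 -0.4] M [-0.   -0.03  0.01] gap 0.0855 j6 0.1
time_s: 6.92
tcp_pos: [0.6432, 0.0361, 0.3012]
tcp_rot: [0.739, 0.674, 0.0, 0.0]
ft_force: [-0.3, 0.3, -0.3]
finger_gap: 0.0852
6.92 tcp [0.6432 0.0361 0.3012] yaw 84.74 z [ 0.001  0.    -1.   ] F [-0.3  0.3 -0.3] M [-0.02  0.01  0.02] gap 0.0852 j6 0.1
body 2993 (array([643. ,  36.6]), array([90. , 57.4]), 85.0) 0.18440054583449486
cap 3713 (array([643. ,  36.5]), array([52. , 52.2]), 35.2) 0.21902907181136114
rim 1891 (array([640.2,  37.4]), array([122.1,  89.3]), 84.3)
```

View pics/w3.png

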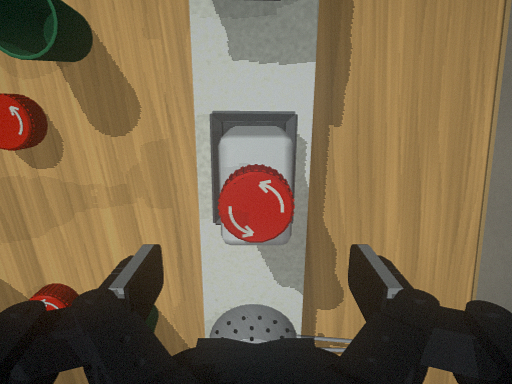

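The wrist view shows the bottle seated in the holder, with the cap at (256,204) and the rim even around it. The numbers agree: body top 0.1844, offset 2.8 mm along x (within the play), yaw 85°. Next I grip the cap with the fingertips at least 8 mm above the body.

```bash
python3 -m inch '{"travel":[[0,0,0.03],[0,0,0.06],[0,0,0.08],[0,0,0.086],[0,0,0.086],[0,0,0.086]],"twist":[[0,0,0],[0,0,0],[0,0,0],[0,0,0],[0,0,0],[0,0,0]],"fingers":[1,1,1,1,1,1]}' 60; python3 -c "
from h import *
st()"; python3 -m inch '{"travel":[[0,0,0],[0,0,0],[0,0,0],[0,0,0],[0,0,0],[0,0,0],[0,0,0],[0,0,0]],"twist":[[0,0,0],[0,0,0],[0,0,0],[0,0,0],[0,0,0],[0,0,0],[0,0,0],[0,0,0]],"fingers":[0.4,0.4,0.4,0.4,0.4,0.4,0.4,0.4]}'; python3 - <<'E'
from h import *
st()
p,d=optics.snapshot("scene");cv2.imwrite("pics/s2.png",cv2.resize(p[130:330,180:380],None,fx=3,fy=3)[...,::-1])
E
```

```text
time_s: 7.47
tcp_pos: [0.6431, 0.0361, 0.2151]
tcp_rot: [0.739, 0.674, -0.0, -0.0]
ft_force: [-0.3, -0.1, 1.3]
finger_gap: 0.0856
7.47 tcp [0.6431 0.0361 0.2151] yaw 84.73 z [-0.001 -0.    -1.   ] F [-0.3 -0.1  1.3] M [-0.05  0.01 -0.03] gap 0.0856 j6 0.1
time_s: 8.13
tcp_pos: [0.6436, 0.0361, 0.2157]
tcp_rot: [0.739, 0.674, 0.0, 0.0]
ft_force: [1.8, -0.1, 5.1]
finger_gap: 0.0515
8.13 tcp [0.6436 0.0361 0.2157] yaw 84.73 z [ 0.001  0.    -1.   ] F [ 1.8 -0.1  5.1] M [ 0.   -0.38 -0.06] gap 0.0515 j6 0.1
```

```bash
python3 -m inch '{"travel":[[0,0,0.002],[0,0,0.004],[0,0,0.005],[0,0,0.005],[0,0,0.005]],"twist":[[0,0,0],[0,0,0],[0,0,0],[0,0,0],[0,0,0]],"fingers":[0.4,0.4,0.4,0.4,0.4]}'; python3 -c "
from h import *
st()"
```

```text
time_s: 8.6
tcp_pos: [0.6438, 0.0361, 0.2111]
tcp_rot: [0.739, 0.674, 0.001, 0.001]
ft_force: [1.4, 0.1, 10.7]
finger_gap: 0.0515
8.6 tcp [0.6438 0.0361 0.2111] yaw 84.74 z [ 0.002 -0.    -1.   ] F [ 1.4  0.1 10.7] M [-0.01 -0.08  0.02] gap 0.0515 j6 0.1
```

```bash
python3 -m inch '{"travel":[[0,0,0.001],[0,0,0.002],[0,0,0.002],[0,0,0.002]],"twist":[[0,0,0],[0,0,0],[0,0,0],[0,0,0]],"fingers":[0.4,0.4,0.4,0.4]}'; python3 -c "
from h import *
st()"
```

```text
time_s: 8.93
tcp_pos: [0.6439, 0.0361, 0.2098]
tcp_rot: [0.739, 0.674, 0.001, 0.001]
ft_force: [-1.2, 0.3, 19.4]
finger_gap: 0.0513
8.93 tcp [0.6439 0.0361 0.2098] yaw 84.73 z [ 0.002  0.    -1.   ] F [-1.2  0.3 19.4] M [-0.01  0.28  0.01] gap 0.0513 j6 0.1
```

It is at the stop with 19 N. Now I turn counter-clockwise gently, checking the moment.

```bash
python3 -m inch '{"travel":[[0,0,0],[0,0,0],[0,0,0],[0,0,0],[0,0,0],[0,0,0]],"twist":[[0,0,-0.04],[0,0,-0.08],[0,0,-0.12],[0,0,-0.16],[0,0,-0.2],[0,0,-0.2]],"fingers":[0.4,0.4,0.4,0.4,0.4,0.4]}'; python3 - <<'E'
from h import *
st()
p,d=optics.snapshot("scene");cv2.imwrite("pics/s3.png",cv2.resize(p[130:330,180:380],None,fx=3,fy=3)[...,::-1])
E
```

```text
time_s: 9.43
tcp_pos: [0.6441, 0.0362, 0.2098]
tcp_rot: [0.623, 0.783, 0.001, 0.001]
ft_force: [-1.5, 0.2, 18.5]
finger_gap: 0.0514
9.43 tcp [0.6441 0.0362 0.2098] yaw 102.99 z [ 0.003  0.    -1.   ] F [-1.5  0.2 18.5] M [0.1  0.05 0.07] gap 0.0514 j6 -0.22
```

View pics/s3.png

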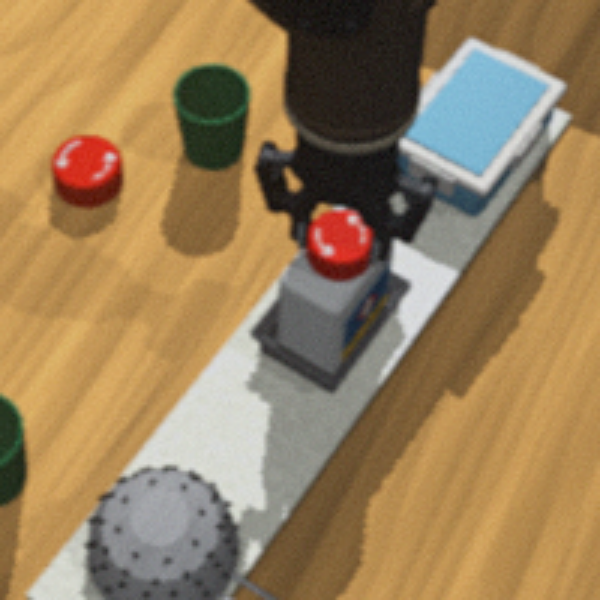

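The picture shows the bottle square in the holder at (330,310), with the cap turning in the jaws at (340,243). The moment stays small. I keep turning.

```bash
python3 -m inch '{"travel":[[0,0,0],[0,0,0],[0,0,0],[0,0,0],[0,0,0],[0,0,0],[0,0,0],[0,0,0],[0,0,0],[0,0,0]],"twist":[[0,0,-0.06],[0,0,-0.12],[0,0,-0.18],[0,0,-0.24],[0,0,-0.3],[0,0,-0.36],[0,0,-0.42],[0,0,-0.48],[0,0,-0.53],[0,0,-0.53]],"fingers":[0.4,0.4,0.4,0.4,0.4,0.4,0.4,0.4,0.4,0.4]}'; python3 - <<'E'
from h import *
st()
p,d=optics.snapshot("wrist");c=optics.camera_params("wrist")
cv2.imwrite("pics/w4.png",p[...,::-1])
E
```

```text
time_s: 10.32
tcp_pos: [0.6441, 0.0361, 0.2098]
tcp_rot: [0.252, 0.968, 0.0, 0.001]
ft_force: [-0.1, 0.4, 19.5]
finger_gap: 0.0513
10.32 tcp [0.6441 0.0361 0.2098] yaw 150.76 z [ 0.003 -0.    -1.   ] F [-0.1  0.4 19.5] M [-0.15  0.    0.01] gap 0.0513 j6 -1.05
```

View pics/w4.png

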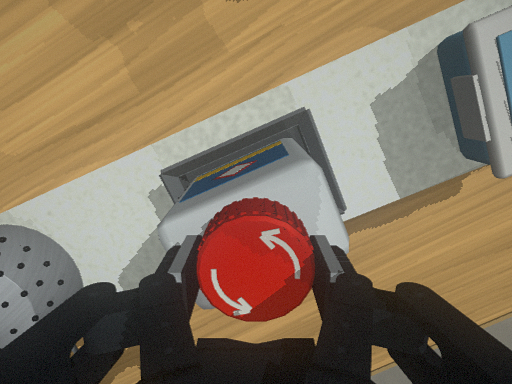

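The wrist view shows the cap at (256,260) with its arrows in the same place relative to the jaws as before, so it turned the full 66° with them. The bottle body stays square in the tray. Now I lift straight up.

```bash
python3 -m inch '{"travel":[[0,0,-0.004],[0,0,-0.008],[0,0,-0.012],[0,0,-0.014],[0,0,-0.014]],"twist":[[0,0,0],[0,0,0],[0,0,0],[0,0,0],[0,0,0]],"fingers":[0.4,0.4,0.4,0.4,0.4]}'; python3 -c "
from h import *
st()"
```

```text
time_s: 10.78
tcp_pos: [0.643, 0.0361, 0.2224]
tcp_rot: [0.255, 0.967, -0.0, -0.0]
ft_force: [0.4, -0.9, -0.3]
finger_gap: 0.0512
10.78 tcp [0.643  0.0361 0.2224] yaw 150.43 z [-0.  0. -1.] F [ 0.4 -0.9 -0.3] M [-0.    0.02 -0.02] gap 0.0512 j6 -1.05
```

The cap is free, with no pull on the bottle. I raise it a further 50 mm.

```bash
python3 -m inch '{"travel":[[0,0,-0.01],[0,0,-0.02],[0,0,-0.03],[0,0,-0.04],[0,0,-0.05],[0,0,-0.05],[0,0,-0.05],[0,0,-0.05],[0,0,-0.05]],"twist":[[0,0,0],[0,0,0],[0,0,0],[0,0,0],[0,0,0],[0,0,0],[0,0,0],[0,0,0],[0,0,0]],"fingers":[0.4,0.4,0.4,0.4,0.4,0.4,0.4,0.4,0.4]}'; python3 - <<'E'
from h import *
st()
p,d=optics.snapshot("wrist");c=optics.camera_params("wrist");E=c["extrinsics"];K=[c[k] for k in("fx","fy","cx","cy")]
W=cloud(d,E,K);near=(d>0)&(np.hypot(W[...,0]-.642,W[...,1]-.037)<.08)
hsv=cv2.cvtColor(p,cv2.COLOR_RGB2HSV);H,S,V=[hsv[...,i].astype(int) for i in range(3)]
m=near&((H<8)|(H>172))&(S>150);zt=np.percentile(W[m][:,2],80);m&=abs(W[...,2]-zt)<.004
print("cap",m.sum(),rect(W[m][:,:2]),np.median(W[m][:,2]))
m=near&(abs(W[...,2]-.186)<.006)&(S<60);print("body",m.sum(),rect(W[m][:,:2]),np.median(W[m][:,2]))
p,d=optics.snapshot("scene");cv2.imwrite("pics/s4.png",cv2.resize(p[130:330,180:380],None,fx=3,fy=3)[...,::-1])
E
```

```text
time_s: 11.53
tcp_pos: [0.6428, 0.0361, 0.2717]
tcp_rot: [0.255, 0.967, -0.0, -0.0]
ft_force: [0.2, 0.2, -0.7]
finger_gap: 0.0513
11.53 tcp [0.6428 0.0361 0.2717] yaw 150.44 z [-0.001 -0.    -1.   ] F [ 0.2  0.2 -0.7] M [-0.03  0.01 -0.02] gap 0.0513 j6 -1.05
cap 8985 (array([642.4,  36.3]), array([51.7, 52.3]), 61.6) 0.2748682990484723
body 5295 (array([642.2,  36.1]), array([92.2, 56.7]), 83.8) 0.18578639128435642
```

View pics/s4.png

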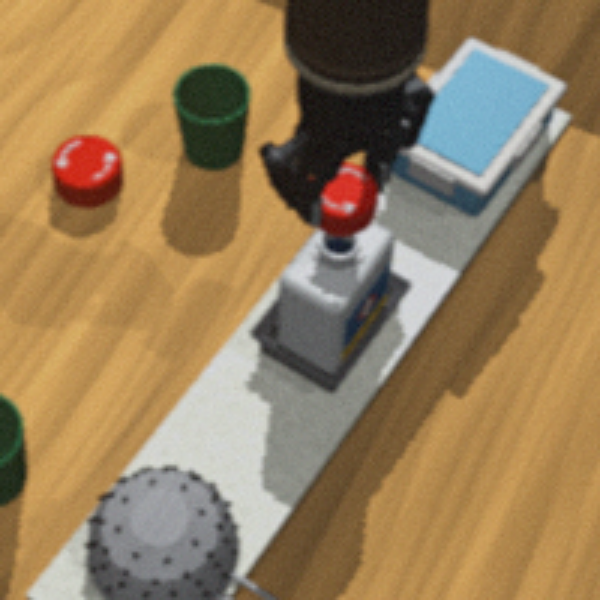

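The cap is held at (348,200), clear above the open neck at (338,245), and the bottle is square in the tray. I hand the job in.

```bash
python3 -c "
from workcell import robot
print(robot.sign_off())"
```

```text
the job is handed in; nothing more can be done
None
```

The bottle stands open in the holder, and I handed the job in at about 11.6 s with the cap still gripped above the neck. No verdict was reported.

**What I did:**
- I lifted the bottle by its body and lowered it into the holder.
- I regripped the cap, pressed it to its stop at about 19 N, and turned it 66° counter-clockwise. The moment stayed at or below about 0.15 N m whenever I checked.
- I then lifted the cap straight off the neck.

**Last checks:**
- **Cap:** its top is at z = 0.275, about 55 mm above its closed place and within 1 mm of the bottle's axis. The tool was vertical, though I did not measure the cap's own tilt. The finger gap held at 51 mm with the grip set to 60 N, and the wrist felt only the cap's weight.
- **Bottle:** its body top is at z = 0.186, so it is fully down. It sits about 2 mm off the holder's centre along x and squared to the tray within about 1°.
- **Other objects:** the last picture showed nothing disturbed in its view of one cup, the lunch box and the strainer. I did not re-check the pump or measure any of these positions again.

**Disagreements:**
- While I carried the bottle by its body, the cap measured about 3.5 mm pressed, although the stated palm clearance should have left it untouched. It sprang back on release.
- The two measurements of the holder's centre differed by up to about 1.5 mm.

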